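# Gauge the resin block and hold the lamp shutter half open

### The arm

A 7-joint arm with a two-finger parallel gripper is mounted at the origin on the work surface. World frame = base frame: x ahead of the robot, y to its left, z up, the work surface at z = 0. Lengths are in m, angles in degrees, forces in N, time in s.
With the tool pointing down it reaches from about 0.425 to 0.825 m from the base axis. Payload 3.6 kg.
Tool frame: the origin (TCP) lies midway between the tips of the shut fingers; the grasp point (between the pads) lies 19 mm behind it; z points along the fingers, y is the line along which they close (so a half turn about z gives the same grasp; the last joint's range is limited). The gripper opens to 93 mm and grips with 3 to 60 N. Pads are 15 mm wide; open, the fingers measure 128 mm over their backs; the gripper's body (75 mm by 188 mm) begins 65 mm behind the grasp point.
Start: joints at [-73.711, 35.231, -0.722, 81.555, 0.464, 63.22, -2.315], TCP at [0.199, 0.619, 0.219] pointing down, gripper open.
Joint ranges: [-178.69, 178.69], [-17.37, 117.87], [-77.05, 75.6], [15.02, 138.74], [-78.02, 258.01], [0.78, 113.62], [-162.83, 162.83]. Speed limits (degrees/s): [159.86, 159.86, 180, 180, 180, 180, 180].

### API

Orientations are given as a 3x3 rotation matrix whose columns are the frame's x, y, z axes.
In Python, from station import arm gives the robot as it stands.
- The arm moves only by the tool drive_tool, never from a script. Its argument "increments" is a list of rows, each a list of 2 entries, a list of its own where there are three numbers: the shift along the tool's x, y, z as a fraction of full scale, then the turn, a rotation vector about the tool's x, y, z as a fraction of full scale. A call has 1 to 5 rows; each row is the pose to reach, as a shift and turn from the pose commanded when the call began, along the tool's axes at that moment; what a row does not reach only later rows make up. Full scale, the value 1, is 0.2 m for a shift and 60 degrees for a turn. A row lasts 1/12 s, in which the tool goes at most 41.7 mm and 7.16 degrees, less where a joint would pass 70% of its speed; a pose out of reach is approached as far as the arm can. A call with a number of a shift or a turn outside -1 to 1 is refused whole. A call with a gripper value outside its range is refused whole. "hand" is the closure, from -1 (fully open) to 1 (shut), set as the call begins (left out, the last holds). The fingers move at their own pace and stop on an object; the grip force is fixed at half the most. Time passes only in rows, so rows that repeat a pose let the fingers close. It gives the time, the measured TCP pose, the force, the opening and the grip force at its end, in the units of the state.
- arm.observe(): the state, without advancing time (a new reading comes with each control period).
- arm.read_camera(name): name is "scene" or "top" or "wrist"; returns (picture, depth): 480x640x3 uint8, red, green, blue; 480x640 float32, m along the optical axis (not along the pixel's ray), 0 where there is no reading.
- arm.camera_model(name): a dict with "fovy" (degrees; the focal length in pixels is half the picture's height over the tangent of half this angle, whatever the lens; pixels are square), "cx", "cy" (the principal point, pixels), "position" and "rotation" of the camera in the world. Camera axes: x right, y down, z forward; pixel columns grow to the right and rows downward; lengths in m; the calibration is good to about 2 mm. A picture is of the moment at which its call begins: read the wrist's pose just before it. camera_model takes no time and is no camera call; for the wrist camera it gives the pose at the moment of the call.
- arm.job_done(): hands the job in; it is judged then, once.
The state is a dict: "clock": time; "joint_pos": joint angles; "qd": joint speeds; "joint_efforts": joint torques, N m; "tcp_pos": TCP position; "eef_rot": TCP orientation; "ft_force": force on the tool from outside, world axes, zero at the start; "torque": the same for the moment, N m; "grip_width": opening from 0.0 (shut) to 1.0 (fully open); "gripper_force": force on a finger pad.
Only numpy, scipy, OpenCV 4.12 (cv2) and the standard library are available. Lean on these libraries where they do the work, as an engineer would, in place of code of your own. Each camera call takes 0.05 s, during which the arm holds its last target. There are 200 camera calls.

### The job

Get the embedded specimen ready for its photograph: press the sprung height gauge down by its black knob until its foot rests firmly on the resin block under it, keep it there about a second so the height can be read, and let the gauge rise fully again. Then slide the blue tab of the lamp's sprung shutter to half travel, at the red line, and finish while still holding it there with the gripper: do not let go, as the spring would shut it. Leave the blocks, jar, bottle and forceps where they stand.

Things in the scene. Friction and masses are not known exactly. Their poses are not given: they have to be found in the camera images.
- gauge_stand: gauge stand, fixed: dark steel base plate 200 (x) x 240 (y) x 12 mm, origin at the centre of its underside, z up. The gauge's axis stands at x 0, y +50 mm; a post at x -78, y +50 mm (robot's side) carries its arm and sleeve, nothing of them above z 130 mm. Two resin blocks stand on the plate: one under the gauge foot, one waiting near x 0, y -60 mm.
- gauge (a joint): sprung plunger of the gauge: downward travel in m, 0 fully up (rest), stop at 0.040. On a block of height h it reads 0.065 - h: 0.037 on the low, 0.021 on the tall block, and no more however hard it is pressed. Its spring takes 4 N at first, 120 N/m more on the way (6 N at 21 mm, 8 N at 37 mm). It springs up when let go.
- gauge_knob (a point): centre of the top of the gauge's round black knob (40 mm across, 18 mm high, red dot on top), the place to press straight down; 196 mm above the bench when up. It moves with the plunger; once the foot is on the block, the knob alone gives up to 8 mm more on a cushion spring (10 N rising to 16 N), then is solid. 11 to 20 N on the knob seats the foot.
- gauge_foot (a point): centre of the underside of the gauge's brass foot disc (24 mm across); 77 mm above the bench (65 mm above the base plate) when up.
- low_block: loose clear-yellow resin block with an embedded specimen, 56 x 44 x 28 mm high, origin at the centre of its underside, about 90 g. It stands on the gauge's base plate, either under the foot or on the waiting place.
- tall_block: loose clear-yellow resin block with an embedded specimen, 56 x 44 x 44 mm high, origin at the centre of its underside, about 140 g. It stands on the gauge's base plate, in the other of the two places.
- lamp: white side-lamp housing, fixed, 160 (x) x 90 (y) x 100 mm high, origin at the centre of its underside, z up. Its +y face has the lit round aperture, covered by the shutter. Three lines across its top: black at x +25 mm (tab when shut), RED at x -5 mm (tab at half travel), black at x -35 mm (tab when fully open).
- shutter (a joint): dark steel shutter sliding along the lamp's +y face towards the lamp's own -x: travel in m, 0 shut (rest), 0.060 fully open, 0.030 half travel. A spring pulls it shut: 3 N at 0, rising by 150 N/m to 7.5 N at half and 12 N fully open.
- shutter_tab (a point): centre of the top of the blue upright grip tab of the shutter, 153 mm above the bench. The tab is 16 mm along the lamp's x, 14 mm along its y, free above the housing from z 103 to 153 mm; pinch it from above. It slides with the shutter; shut it is at lamp x +25, y +51 mm.
- half_mark (a point): the point on the lamp, level with the red line, where the top centre of the blue tab is at half travel (lamp x -5, y +51, z 153 mm). Fixed to the lamp.
- jar: bystander: specimen jar with greenish lid, 76 mm across, 104 mm high, origin at the centre of its underside
- bottle: bystander: white squeeze bottle with green label, 50 mm across, 130 mm high, origin at the centre of its underside
- forceps: bystander: steel forceps lying flat, about 138 x 10 x 5 mm, origin under the middle of the handle
Mind the look-alikes: they are no part of the job. There is more than one size of the lamp; the job needs the larger.

How it is judged:
By the outcome, as a careful person would: the job done as asked, in the order asked, and still so for the second after the job is handed in, while the arm keeps its last pose, push and grip.
It also fails if it takes over 45 s, if anything falls off the work surface, if the arm or the gripper's body presses on something with over 40 N, if the wrist force passes 120 N, or if a joint passes its speed limit or range.

## Working session

There is one attempt and no reset: what is moved stays moved. The work goes in short steps, Python scripts to look and compute and a tool call to move; the robot and the scene stay as the last step left them, time stands still between calls to the robot, and variables do not carry over. Pictures are saved under pics/ and viewed, at most 10 in all, crops included, and the job is handed in when it is done.

Besides the shell and the picture viewer there is one more tool, called after "Emit:" as name(argument=value, ...), one argument or row to a line, values as JSON. drive_tool: Moves the arm, as the interface text tells. Shift numbers are shares of 0.2 m and turn numbers shares of 60 degrees, none past 1 either way. Its arguments: {"type":"object","properties":{"increments":{"type":"array","items":{"type":"array"}},"hand":{"type":"number"}},"required":["increments"]}

```bash
ls; mkdir -p pics; cat > h.py <<'E'
import numpy as np, cv2
from station import arm
def snap(n,f):
    m=arm.camera_model(n); p,d=arm.read_camera(n); cv2.imwrite(f'pics/{f}.png',p[:,:,::-1]); np.savez(f'pics/{f}.npz',p=p,d=d,**{k:np.array(m[k]) for k in('fovy','cx','cy','position','rotation')}); return p,d,m
def ray(m,u,v):
    f=240/np.tan(np.radians(float(m['fovy']))/2)
    return np.array(m['rotation'])@np.array([(u-m['cx'])/f,(v-m['cy'])/f,1.])
def onz(m,u,v,z):
    r=ray(m,u,v);p=np.array(m['position']);return p+r*(z-p[2])/r[2]
def atd(m,u,v,d): return np.array(m['position'])+ray(m,u,v)*d
E
python3 - <<'E'
from h import *
for n in('top','scene'):
    p,d,m=snap(n,n+'1');print(m)
print(arm.observe())
E
```

```text
pics
{'fovy': 50.457652647988624, 'cx': 319.48576094379064, 'cy': 239.80520111150383, 'position': array([ 0.36496396, -0.00355352,  1.15143522]), 'rotation': array([[-0.03050172, -0.97784929,  0.20707587],
       [-0.99953296,  0.03022812, -0.00448593],
       [-0.00187295, -0.20711598, -0.9783146 ]])}
{'fovy': 45.72944691270997, 'cx': 311.3434560588186, 'cy': 246.72179065485673, 'position': array([1.12287531, 0.01442183, 0.92857718]), 'rotation': array([[ 0.03667705,  0.82195818, -0.56836568],
       [ 0.99919472, -0.03942298,  0.0074661 ],
       [-0.01626985, -0.56818182, -0.82274219]])}
{'clock': 0.1, 'joint_pos': array([-73.71137611,  35.2843993 ,  -0.72313606,  81.6296643 ,
         0.46647208,  63.22044272,  -2.31558497]), 'qd': array([ 0.01256245, -0.04506652,  0.0027369 , -0.159326  ,  0.06571047,
        0.01954072,  0.02075542]), 'joint_efforts': array([ 1.47068698e-03, -4.60044122e+01,  2.10253503e-01, -1.66245031e+01,
       -6.11752155e-02,  1.69248384e-02,  8.92941307e-05]), 'tcp_pos': array([0.19856034, 0.61819337, 0.21760352]), 'eef_rot': array([[-9.52114626e-01,  3.05740620e-01, -6.42575635e-04],
       [ 3.05741289e-01,  9.52112074e-01, -2.20501383e-03],
       [-6.23582750e-05, -2.29588782e-03, -9.99997363e-01]]), 'ft_force': array([ 0.16366067, -0.34202234,  0.56160457]), 'torque': array([ 0.00171712, -0.04566209, -0.01823674]), 'gripper_force': 0.0, 'grip_width': 0.9946804492760285}
```

View pics/top1.png

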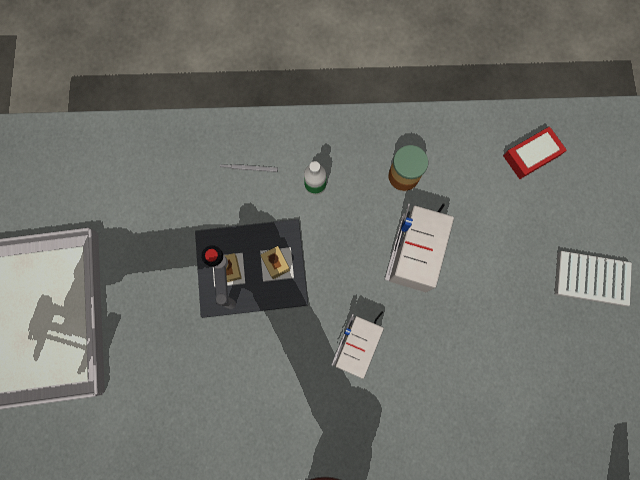

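View pics/scene1.png

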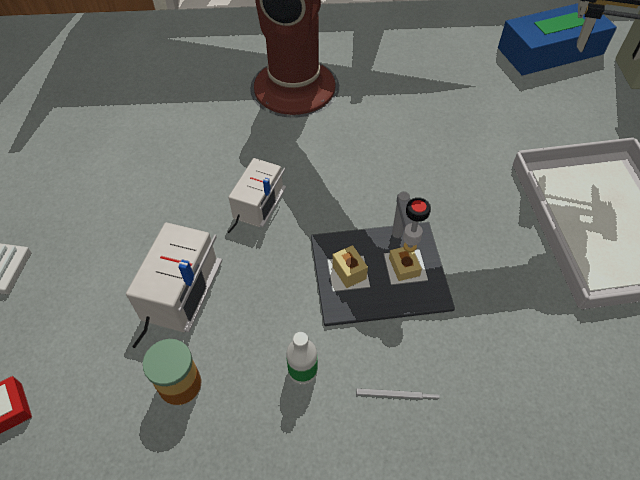

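Top view: knob at about (213,256), the large lamp at (420,247) with its blue tab at (406,226). Scene view: knob at (418,209), tab at (186,268). The bottle is at (315,177) and the jar at (408,165) in the top view. Next I measure them.

```bash
cat > meas.py <<'E'
from h import *
def comps(p,d,m,box,lo,hi,name,z):
    hsv=cv2.cvtColor(p,cv2.COLOR_RGB2HSV); k=cv2.inRange(hsv,lo,hi)
    if name.startswith('red'): k|=cv2.inRange(hsv,(0,lo[1],lo[2]),(8,255,255))
    q=np.zeros_like(k);x0,y0,x1,y1=box;q[y0:y1,x0:x1]=k[y0:y1,x0:x1]
    n,l,s,c=cv2.connectedComponentsWithStats(q)
    for i in range(1,n):
        if s[i,4]<6: continue
        ys,xs=np.where(l==i); P=np.array([atd(m,x,y,d[y,x]) for x,y in zip(xs,ys)])
        print(name,s[i],c[i].round(1),'onz',onz(m,*c[i],z).round(4),'depthmed',np.median(P,0).round(4),'zmax',P[:,2].max().round(4))
        if name=='blue':
            t=P[:,2]>P[:,2].max()-.006; print('  top pts',t.sum(),P[t].mean(0).round(4))
if __name__=='__main__':
  for n,bk,bl in(('top',(195,235,235,275),(380,195,460,295)),('scene',(400,190,440,230),(125,220,225,335))):
    z=np.load(f'pics/{n}1.npz');p,d=z['p'],z['d']
    print(n);comps(p,d,z,bk,(172,100,60),(180,255,255),'red dot',.196)
    comps(p,d,z,bl,(172,100,60),(180,255,255),'red line',.1)
    comps(p,d,z,bl,(100,100,40),(130,255,255),'blue',.153)
    hsv=cv2.cvtColor(p,cv2.COLOR_RGB2HSV);x0,y0,x1,y1=bl
    # lamp top by depth height
    ys,xs=np.mgrid[y0:y1,x0:x1];P=np.array([atd(z,x,y,d[y,x]) for x,y in zip(xs.ravel(),ys.ravel())])
    t=abs(P[:,2]-.1)<.006;r=cv2.minAreaRect(P[t][:,:2].astype(np.float32)*1000);print('lamp top',r)
    bx=(190,210,315,325) if n=='top' else (305,215,460,330);x0,y0,x1,y1=bx
    ys,xs=np.mgrid[y0:y1,x0:x1];P=np.array([atd(z,x,y,d[y,x]) for x,y in zip(xs.ravel(),ys.ravel())])
    t=abs(P[:,2]-.012)<.004;print('plate',cv2.minAreaRect(P[t][:,:2].astype(np.float32)*1000))
    for h in(.040,.056):
        k=(abs(P[:,2]-h)<.003).reshape(ys.shape).astype(np.uint8);nn,l,s,c=cv2.connectedComponentsWithStats(k)
        for i in range(1,nn):
            if s[i,4]>40:
                a=P[(l==i).ravel()];print(' h',h,s[i,4],a.mean(0).round(3))
E
python3 meas.py
```

```text
top
red dot [205 249  13  13 133] [211.  254.6] onz [0.5447 0.1997 0.196 ] depthmed [0.5443 0.1995 0.1966] zmax 0.202
red line [405 241  28  10  53] [418.6 245.7] onz [ 0.5685 -0.2165  0.1   ] depthmed [ 0.5682 -0.2172  0.1016] zmax 0.1056
blue [406 217   7   4  18] [408.9 218.7] onz [ 0.6142 -0.19    0.153 ] depthmed [ 0.6137 -0.1899  0.1537] zmax 0.1569
  top pts 16 [ 0.6142 -0.1896  0.1541]
blue [401 221  11  11  72] [405.3 225.9] onz [ 0.5995 -0.1819  0.153 ] depthmed [ 0.6037 -0.185   0.1341] zmax 0.1574
  top pts 12 [ 0.6046 -0.1861  0.1538]
lamp top ((571.523681640625, -223.7096405029297), (101.43441772460938, 160.35862731933594), 71.21206665039062)
plate ((559.3062744140625, 150.84104919433594), (220.86485290527344, 240.40499877929688), 4.833815574645996)
 h 0.04 230 [0.545 0.187 0.04 ]
 h 0.056 426 [0.554 0.091 0.056]
scene
red dot [411 200  16  13 151] [418.6 205.8] onz [0.5437 0.1998 0.196 ] depthmed [0.5446 0.199  0.1971] zmax 0.9286
red line [160 256  20   7  48] [169.5 259. ] onz [ 0.5647 -0.2273  0.1   ] depthmed [ 0.5656 -0.2262  0.1009] zmax 0.1044
blue [179 260  15  26 228] [186.3 272.6] onz [ 0.6282 -0.1819  0.153 ] depthmed [ 0.616  -0.1866  0.1328] zmax 0.9286
  top pts 3 [1.1229 0.0144 0.9286]
lamp top ((571.921142578125, -223.4477081298828), (103.23733520507812, 160.72825622558594), 71.4299087524414)
plate ((547.8251953125, 150.12452697753906), (203.99627685546875, 240.55078125), 5.021724700927734)
 h 0.04 515 [0.549 0.196 0.04 ]
 h 0.056 581 [0.555 0.092 0.056]
```

```bash
cat > go.py <<'E'
import sys
from h import *
from scipy.spatial.transform import Rotation as R
# usage: go.py x y z yaw_of_tool_y
o=arm.observe();x,y,z,a=map(float,sys.argv[1:5]);a=np.radians(a)
T=np.array([[np.sin(a),np.cos(a),0],[-np.cos(a),np.sin(a),0],[0,0,-1]]);  # x,y,z columns
T=np.column_stack([np.cross([np.cos(a),np.sin(a),0],[0,0,-1]),[np.cos(a),np.sin(a),0],[0,0,-1]])
E=np.array(o['eef_rot'])
print('shift',(E.T@(np.array([x,y,z])-o['tcp_pos'])/.2).round(4),'turn',(R.from_matrix(E.T@T).as_rotvec(degrees=True)/60).round(4),'clock',o['clock'],'tcp',o['tcp_pos'].round(4),'F',o['ft_force'].round(2),o['grip_width'],o['gripper_force'])
E
python3 go.py .544 .1997 .24 20
```

```text
shift [-2.2843 -1.4644 -0.1085] turn [-0.002   0.0011  0.87  ] clock 0.1 tcp [0.1986 0.6182 0.2176] F [ 0.16 -0.34  0.56] 0.9946804492760285 0.0
```

Emit:
drive_tool(
  increments=[
    [[-0.12,-0.08,-0.03],[0,0,0.06]],
    [[-0.28,-0.18,-0.06],[0,0,0.14]],
    [[-0.44,-0.28,-0.09],[0,0,0.22]],
    [[-0.6,-0.38,-0.11],[0,0,0.3]],
    [[-0.76,-0.49,-0.11],[0,0,0.38]],
  ],
  hand=1,
)

```text
clock: 0.52
tcp_pos: [0.3146, 0.4781, 0.2412]
eef_rot: [[-0.757, 0.654, 0.001], [0.654, 0.757, 0.001], [0.0, 0.001, -1.0]]
ft_force: [0.6, 0.6, 0.3]
grip_width: 0.694
gripper_force: 0.0
```

```bash
python3 go.py .544 .1997 .24 20
```

```text
shift [-1.7779 -0.3037  0.0051] turn [ 0.0012 -0.0006  0.4864] clock 0.5167 tcp [0.3146 0.4781 0.2412] F [0.65 0.64 0.27] 0.6944147062255668 0.0
```

Emit:
drive_tool(
  increments=[
    [[-0.18,-0.03,0],[0,0,0.08]],
    [[-0.36,-0.06,0],[0,0,0.16]],
    [[-0.54,-0.09,0],[0,0,0.24]],
    [[-0.72,-0.12,0],[0,0,0.32]],
    [[-0.88,-0.15,0],[0,0,0.4]],
  ],
)

```text
clock: 0.93
tcp_pos: [0.4288, 0.3393, 0.2405]
eef_rot: [[-0.424, 0.906, -0.0], [0.906, 0.424, -0.001], [-0.001, -0.0, -1.0]]
ft_force: [1.1, 0.6, 0.7]
grip_width: 0.331
gripper_force: 0.0
```

```bash
python3 go.py .544 .1997 .24 20
```

```text
shift [-0.8762  0.2258  0.0028] turn [-0.0004  0.0008  0.0846] clock 0.9333 tcp [0.4288 0.3393 0.2405] F [1.11 0.57 0.7 ] 0.3311976880334676 0.0
```

Emit:
drive_tool(
  increments=[
    [[-0.2,0.05,0],[0,0,0.02]],
    [[-0.4,0.1,0],[0,0,0.04]],
    [[-0.6,0.155,0],[0,0,0.06]],
    [[-0.78,0.2,0],[0,0,0.085]],
    [[-0.876,0.226,0],[0,0,0.085]],
  ],
)

```text
clock: 1.35
tcp_pos: [0.5463, 0.1969, 0.2404]
eef_rot: [[-0.339, 0.941, 0.001], [0.941, 0.339, -0.004], [-0.004, -0.0, -1.0]]
ft_force: [0.7, -1.3, 0.3]
grip_width: 0.009
gripper_force: 0.0
```

Emit:
drive_tool(
  increments=[
    [[0,0,0.03],[0,0,0]],
    [[0,0,0.06],[0,0,0]],
    [[0,0,0.09],[0,0,0]],
    [[0,0,0.12],[0,0,0]],
    [[0,0,0.12],[0,0,0]],
  ],
)

```text
clock: 1.77
tcp_pos: [0.5414, 0.2045, 0.2148]
eef_rot: [[-0.35, 0.937, -0.004], [0.937, 0.35, -0.0], [0.001, -0.004, -1.0]]
ft_force: [-0.2, 0.3, -0.8]
grip_width: 0.006
gripper_force: 0.0
```

```bash
python3 go.py .544 .1997 .19 20; python3 -c "
from h import *
snap('wrist','w1');p,d,m=snap('scene','s2')
cv2.imwrite('pics/s2c.png',cv2.resize(p[130:300,330:500,::-1],None,fx=3,fy=3))"
```

```text
shift [-0.0271  0.0041  0.1237] turn [-0.0038 -0.0009  0.0081] clock 1.7667 tcp [0.5414 0.2045 0.2148] F [-0.23  0.34 -0.8 ] 0.005972183935086189 0.0
```

View pics/s2c.png

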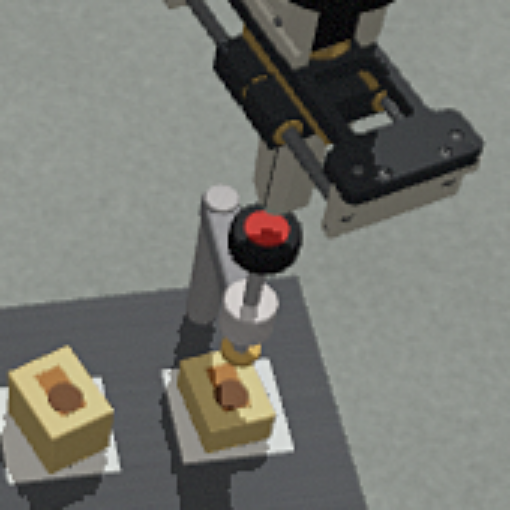

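The crop shows the shut fingers just above and behind the knob at crop (265,235), with the foot over the lower block. I'll check this against a projection.

```bash
python3 - <<'E'
from h import *
o=arm.observe();print(o['tcp_pos'],o['clock'],np.abs(o['qd']).max())
for f in('scene1','s2'):
    m=np.load(f'pics/{f}.npz')
    F=240/np.tan(np.radians(m['fovy'])/2)
    for P in(o['tcp_pos'],[.544,.1997,.196]):
        c=m['rotation'].T@(np.array(P)-m['position']);print(f,c[:2]/c[2]*F+[m['cx'],m['cy']])
from meas import comps
z=np.load('pics/s2.npz');comps(z['p'],z['d'],z,(400,190,440,230),(172,100,60),(180,255,255),'red dot',.196)
E
python3 go.py .544 .1997 .19 20
```

```text
[0.54266924 0.20406736 0.21618924] 1.8667 0.9990212751924283
scene1 [422.90225285 197.32425001]
scene1 [418.57918451 205.9305937 ]
s2 [422.90225285 197.32425001]
s2 [418.57918451 205.9305937 ]
red dot [411 200  16  12 146] [418.4 205.7] onz [0.5435 0.1995 0.196 ] depthmed [0.5446 0.1988 0.1972] zmax 0.218
shift [-0.0228 -0.0012  0.1309] turn [-0.0011 -0.0004  0.0071] clock 1.8667 tcp [0.5427 0.2041 0.2162] F [ 0.59 -0.25  0.53] 0.0040319369996451105 0.0
```

Emit:
drive_tool(
  increments=[
    [[-0.023,0,0.03],[0,0,0]],
    [[-0.023,0,0.07],[0,0,0]],
    [[-0.023,0,0.11],[0,0,0]],
    [[-0.023,0,0.14],[0,0,0]],
    [[-0.023,0,0.17],[0,0,0]],
  ],
)

```text
clock: 2.28
tcp_pos: [0.5456, 0.1981, 0.1826]
eef_rot: [[-0.346, 0.938, 0.001], [0.938, 0.346, -0.0], [-0.0, 0.001, -1.0]]
ft_force: [-0.1, -1.0, 5.5]
grip_width: 0.008
gripper_force: 2.8
```

Emit:
drive_tool(
  increments=[
    [[0,0,0.03],[0,0,0]],
    [[0,0,0.06],[0,0,0]],
    [[0,0,0.08],[0,0,0]],
    [[0,0,0.09],[0,0,0]],
    [[0,0,0.09],[0,0,0]],
  ],
)

```text
clock: 2.7
tcp_pos: [0.5456, 0.1981, 0.165]
eef_rot: [[-0.346, 0.938, 0.001], [0.938, 0.346, -0.0], [-0.0, 0.001, -1.0]]
ft_force: [-0.7, -1.3, 7.0]
grip_width: 0.007
gripper_force: 3.6
```

```bash
python3 go.py .544 .1997 .155 20
```

```text
shift [ 0.0101 -0.0049  0.05  ] turn [0.0007 0.0004 0.0045] clock 2.7 tcp [0.5456 0.1981 0.165 ] F [-0.72 -1.31  7.03] 0.006611725970727532 3.5895167762100755
```

Emit:
drive_tool(
  increments=[
    [[0,0,0.015],[0,0,0]],
    [[0,0,0.03],[0,0,0]],
    [[0,0,0.04],[0,0,0]],
    [[0,0,0.05],[0,0,0]],
    [[0,0,0.05],[0,0,0]],
  ],
)

```text
clock: 3.12
tcp_pos: [0.5457, 0.1981, 0.156]
eef_rot: [[-0.346, 0.938, 0.001], [0.938, 0.346, 0.0], [-0.0, 0.001, -1.0]]
ft_force: [-3.2, -1.7, 11.5]
grip_width: 0.001
gripper_force: 6.1
```

Seated at about 12 N; press 1.5–2 mm further for margin and hold.

Emit:
drive_tool(
  increments=[
    [[0,0,0.006],[0,0,0]],
    [[0,0,0.012],[0,0,0]],
    [[0,0,0.012],[0,0,0]],
    [[0,0,0.012],[0,0,0]],
    [[0,0,0.012],[0,0,0]],
  ],
)

```text
clock: 3.53
tcp_pos: [0.5457, 0.1981, 0.1544]
eef_rot: [[-0.346, 0.938, 0.002], [0.938, 0.346, 0.001], [0.0, 0.002, -1.0]]
ft_force: [-2.7, -0.9, 12.3]
grip_width: 0.005
gripper_force: 6.7
```

Emit:
drive_tool(
  increments=[
    [[0,0,0],[0,0,0]],
    [[0,0,0],[0,0,0]],
    [[0,0,0],[0,0,0]],
    [[0,0,0],[0,0,0]],
    [[0,0,0],[0,0,0]],
  ],
)

```text
clock: 3.95
tcp_pos: [0.5457, 0.1981, 0.1544]
eef_rot: [[-0.346, 0.938, 0.002], [0.938, 0.346, 0.001], [0.0, 0.002, -1.0]]
ft_force: [-4.0, -2.2, 13.0]
grip_width: 0.005
gripper_force: 6.7
```

Emit:
drive_tool(
  increments=[
    [[0,0,0],[0,0,0]],
    [[0,0,0],[0,0,0]],
    [[0,0,0],[0,0,0]],
    [[0,0,0],[0,0,0]],
    [[0,0,0],[0,0,0]],
  ],
)

```text
clock: 4.37
tcp_pos: [0.5457, 0.1982, 0.1544]
eef_rot: [[-0.346, 0.938, 0.002], [0.938, 0.346, 0.001], [0.0, 0.002, -1.0]]
ft_force: [-3.9, -1.7, 13.4]
grip_width: 0.007
gripper_force: 6.7
```

```bash
python3 go.py .544 .1997 .155 20; python3 -c "
from h import *
p,d,m=snap('scene','s3')
cv2.imwrite('pics/s3c.png',cv2.resize(p[130:300,330:500,::-1],None,fx=3,fy=3))"
```

```text
shift [ 0.0102 -0.0053 -0.0032] turn [ 0.0016 -0.      0.0045] clock 4.3667 tcp [0.5457 0.1982 0.1544] F [-3.86 -1.7  13.42] 0.00697728046409128 6.737709960434586
```

View pics/s3c.png

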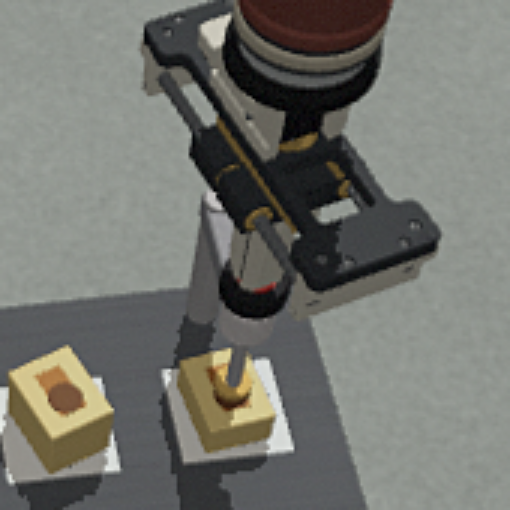

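The brass foot rests on the low block at crop (232,390), and it has been held for over 1.3 s at about 13 N. Now I let it rise gently.

Emit:
drive_tool(
  increments=[
    [[0,0,-0.04],[0,0,0]],
    [[0,0,-0.08],[0,0,0]],
    [[0,0,-0.12],[0,0,0]],
    [[0,0,-0.16],[0,0,0]],
    [[0,0,-0.2],[0,0,0]],
  ],
)

```text
clock: 4.83
tcp_pos: [0.5456, 0.1981, 0.193]
eef_rot: [[-0.346, 0.938, 0.001], [0.938, 0.346, -0.0], [-0.001, 0.001, -1.0]]
ft_force: [0.6, -1.5, 3.6]
grip_width: 0.008
gripper_force: 1.8
```

Emit:
drive_tool(
  increments=[
    [[0,0,-0.04],[0,0,0]],
    [[0,0,-0.1],[0,0,0]],
    [[0,0,-0.16],[0,0,0]],
    [[0,0,-0.23],[0,0,0]],
    [[0,0,-0.28],[0,0,0]],
  ],
)

```text
clock: 5.25
tcp_pos: [0.5448, 0.199, 0.2486]
eef_rot: [[-0.347, 0.938, -0.001], [0.938, 0.347, 0.0], [0.001, -0.001, -1.0]]
ft_force: [0.8, 0.1, 0.1]
grip_width: 0.006
gripper_force: 0.0
```

```bash
python3 go.py .61 -.188 .22 -18.7; python3 -c "
from h import *
p,d,z=snap('scene','s4')
from meas import comps
comps(p,d,z,(400,190,440,230),(172,100,60),(180,255,255),'red dot',.196)"
```

```text
shift [-1.9277 -0.3663  0.142 ] turn [-8.000e-04 -3.000e-04  6.503e-01] clock 5.25 tcp [0.5448 0.199  0.2486] F [0.76 0.11 0.11] 0.0064864902716482474 0.0
red dot [411 200  16  13 154] [418.5 205.7] onz [0.5434 0.1996 0.196 ] depthmed [0.544  0.199  0.1972] zmax 0.9286
```

The gauge is fully up again. I open the gripper and move over to the lamp.

Emit:
drive_tool(
  increments=[
    [[-0.15,-0.03,0],[0,0,0.06]],
    [[-0.33,-0.065,0],[0,0,0.12]],
    [[-0.52,-0.1,0],[0,0,0.19]],
    [[-0.72,-0.14,0],[0,0,0.26]],
    [[-0.92,-0.17,0],[0,0,0.33]],
  ],
  hand=-0.3,
)

```text
clock: 5.72
tcp_pos: [0.5765, 0.0129, 0.2475]
eef_rot: [[-0.006, 1.0, -0.002], [1.0, 0.006, 0.0], [0.0, -0.002, -1.0]]
ft_force: [0.4, -0.8, -0.0]
grip_width: 0.317
gripper_force: 0.0
```

```bash
python3 go.py .61 -.188 .22 -18.7
```

```text
shift [-1.0056  0.1617  0.1369] turn [-1.600e-03 -1.000e-04  3.174e-01] clock 5.7167 tcp [0.5765 0.0129 0.2475] F [ 0.38 -0.84 -0.02] 0.3173843231961054 0.0
```

Emit:
drive_tool(
  increments=[
    [[-0.2,0.03,0],[0,0,0.07]],
    [[-0.4,0.065,0],[0,0,0.14]],
    [[-0.6,0.1,0.02],[0,0,0.21]],
    [[-0.8,0.13,0.05],[0,0,0.28]],
    [[-0.97,0.16,0.08],[0,0,0.317]],
  ],
)

```text
clock: 6.13
tcp_pos: [0.6103, -0.1826, 0.2313]
eef_rot: [[0.322, 0.947, -0.001], [0.947, -0.322, -0.001], [-0.001, -0.001, -1.0]]
ft_force: [0.7, -0.5, 0.2]
grip_width: 0.637
gripper_force: 0.0
```

Emit:
drive_tool(
  increments=[
    [[0,0,0],[0,0,0]],
    [[0,0,0],[0,0,0]],
    [[0,0,0],[0,0,0]],
  ],
)

```text
clock: 6.38
tcp_pos: [0.6107, -0.1783, 0.2313]
eef_rot: [[0.317, 0.949, -0.001], [0.949, -0.317, 0.002], [0.001, -0.002, -1.0]]
ft_force: [0.2, 0.2, 1.0]
grip_width: 0.648
gripper_force: 0.0
```

```bash
python3 go.py .61 -.188 .115 -18.7;python3 -c "
from h import *
p,d,z=snap('wrist','w5')
F=240/np.tan(np.radians(z['fovy'])/2)
for P in([.61,-.1885,.153],[.5815,-.179,.153]):
    c=z['rotation'].T@(np.array(P)-z['position']);print(c[:2]/c[2]*F+[z['cx'],z['cy']])
from meas import comps
comps(p,d,z,(0,0,640,480),(100,100,40),(130,255,255),'blue',.153)"
```

```text
shift [-0.0481  0.0132  0.5812] turn [-0.0018 -0.0013  0.0039] clock 6.3833 tcp [ 0.6107 -0.1783  0.2313] F [0.18 0.15 1.02] 0.6480605872097248 0.0
[327.14899422 265.00880774]
[285.7711     265.01229025]
blue [ 22 168  44  17 505] [ 41.5 175.7] onz [ 0.4473 -0.0664  0.153 ] depthmed [ 0.4019 -0.0585  0.095 ] zmax 0.3974
  top pts 5 [ 0.6372 -0.1002  0.3974]
blue [ 16 172   5  12  45] [ 17.8 177.4] onz [ 0.4315 -0.0624  0.153 ] depthmed [ 0.3941 -0.0555  0.1086] zmax 0.1106
  top pts 45 [ 0.3941 -0.0555  0.1086]
blue [316 236  22  35 642] [326.3 252.4] onz [ 0.6125 -0.1791  0.153 ] depthmed [ 0.6118 -0.1812  0.1502] zmax 0.3974
  top pts 5 [ 0.6372 -0.1002  0.3974]
```

View pics/w5.png

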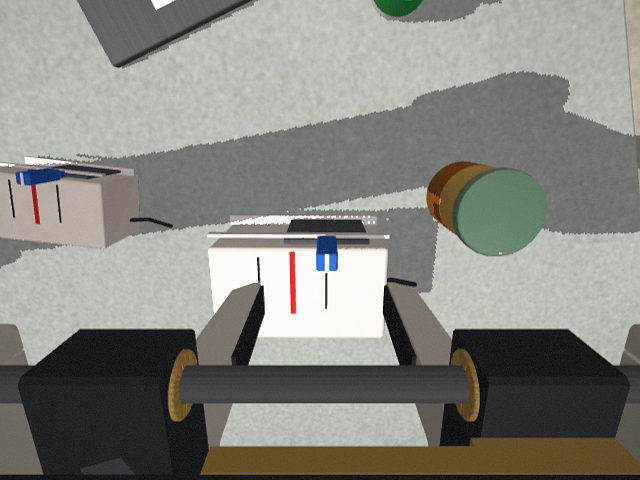

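The wrist view shows the tab top at about (327,261), between the open fingers and aligned with the lamp; the red line is at x≈293 px. I'll descend.

Emit:
drive_tool(
  increments=[
    [[-0.04,0.012,0.08],[0,0,0]],
    [[-0.04,0.012,0.18],[0,0,0]],
    [[-0.04,0.012,0.3],[0,0,0]],
    [[-0.04,0.012,0.4],[0,0,0]],
    [[-0.04,0.012,0.46],[0,0,0]],
  ],
)

```text
clock: 6.85
tcp_pos: [0.6099, -0.1845, 0.1381]
eef_rot: [[0.314, 0.949, -0.003], [0.949, -0.314, 0.003], [0.002, -0.004, -1.0]]
ft_force: [0.5, -0.2, -0.2]
grip_width: 0.647
gripper_force: 0.0
```

Emit:
drive_tool(
  increments=[
    [[0,0,0.03],[0,0,0]],
    [[0,0,0.07],[0,0,0]],
    [[0,0,0.1],[0,0,0]],
    [[0,0,0.1],[0,0,0]],
    [[0,0,0.1],[0,0,0]],
  ],
)

```text
clock: 7.27
tcp_pos: [0.6109, -0.188, 0.1207]
eef_rot: [[0.318, 0.948, 0.001], [0.948, -0.318, -0.0], [-0.0, 0.001, -1.0]]
ft_force: [-0.7, -1.1, -0.3]
grip_width: 0.647
gripper_force: 0.0
```

```bash
python3 go.py .6105 -.1865 .117 -18.7
```

```text
shift [ 0.0063 -0.004   0.0186] turn [0.0008 0.     0.0031] clock 7.2667 tcp [ 0.6109 -0.188   0.1207] F [-0.74 -1.13 -0.28] 0.6468095123326364 0.0
```

Well placed; close.

Emit:
drive_tool(
  increments=[
    [[0,0,0.01],[0,0,0]],
    [[0,0,0.01],[0,0,0]],
    [[0,0,0.01],[0,0,0]],
    [[0,0,0.01],[0,0,0]],
    [[0,0,0.01],[0,0,0]],
  ],
  hand=1,
)

```text
clock: 7.68
tcp_pos: [0.6106, -0.188, 0.1185]
eef_rot: [[0.318, 0.948, 0.0], [0.948, -0.318, -0.0], [-0.0, 0.0, -1.0]]
ft_force: [0.0, 1.0, 0.1]
grip_width: 0.341
gripper_force: 0.0
```

Emit:
drive_tool(
  increments=[
    [[0,0,0],[0,0,0]],
    [[0,0,0],[0,0,0]],
    [[0,0,0],[0,0,0]],
    [[0,0,0],[0,0,0]],
    [[0,0,0],[0,0,0]],
  ],
)

```text
clock: 8.1
tcp_pos: [0.6099, -0.1877, 0.1183]
eef_rot: [[0.318, 0.948, -0.001], [0.948, -0.318, 0.001], [0.0, -0.001, -1.0]]
ft_force: [-2.6, 0.5, 2.8]
grip_width: 0.169
gripper_force: 30.0
```

```bash
python3 go.py .6105 -.1865 .117 -18.7;python3 -c "
from h import *
p,d,z=snap('wrist','w6');snap('top','t6')
from meas import comps
comps(p,d,z,(200,150,500,400),(100,100,40),(130,255,255),'blue',.153)
comps(p,d,z,(200,150,500,400),(172,100,60),(180,255,255),'red line',.1)"
```

```text
shift [0.0068 0.0009 0.0064] turn [-0.0013 -0.0001  0.0026] clock 8.1 tcp [ 0.6099 -0.1877  0.1183] F [-2.59  0.45  2.8 ] 0.16918464049987614 29.999685287475586
blue [ 304  275   39   74 2389] [323.4 311.5] onz [ 0.614  -0.1757  0.153 ] depthmed [ 0.6122 -0.1809  0.1448] zmax 0.2843
  top pts 7 [ 0.6365 -0.1094  0.2843]
red line [266 300   8  15  69] [268.5 304.8] onz [ 0.5767 -0.1886  0.1   ] depthmed [ 0.5772 -0.1875  0.101 ] zmax 0.15
```

View pics/w6.png

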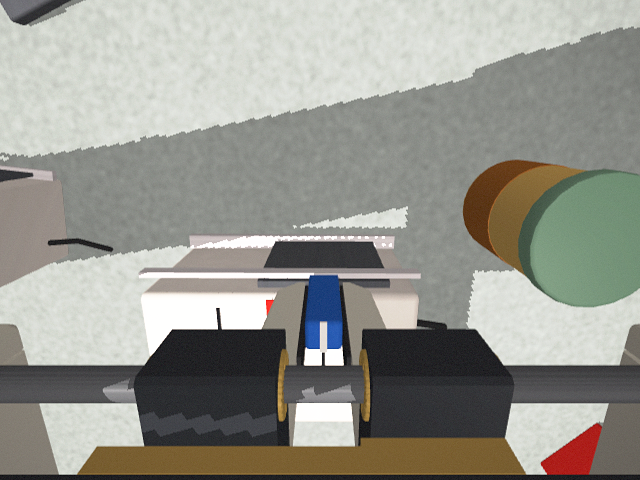

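Gripped: the opening is 15.7 mm at 30 N, and the tab is between the pads at (323,310). I now slide it 30 mm along tool −y.

Emit:
drive_tool(
  increments=[
    [[0,-0.02,0],[0,0,0]],
    [[0,-0.055,0],[0,0,0]],
    [[0,-0.09,0],[0,0,0]],
    [[0,-0.125,0],[0,0,0]],
    [[0,-0.15,0],[0,0,0]],
  ],
)

```text
clock: 8.62
tcp_pos: [0.5838, -0.1789, 0.1183]
eef_rot: [[0.318, 0.948, 0.005], [0.948, -0.318, -0.003], [-0.001, 0.006, -1.0]]
ft_force: [6.9, -2.7, -5.2]
grip_width: 0.173
gripper_force: 30.0
```

Emit:
drive_tool(
  increments=[
    [[0,0,0],[0,0,0]],
    [[0,0,0],[0,0,0]],
    [[0,0,0],[0,0,0]],
  ],
)

```text
clock: 8.87
tcp_pos: [0.5841, -0.179, 0.1183]
eef_rot: [[0.318, 0.948, 0.005], [0.948, -0.317, -0.002], [-0.001, 0.006, -1.0]]
ft_force: [7.1, -1.8, -5.1]
grip_width: 0.171
gripper_force: 30.0
```

```bash
python3 go.py .5815 -.179 .117 -18.7;python3 -c "
from h import *
from meas import comps
p,d,z=snap('wrist','w7')
comps(p,d,z,(200,150,500,400),(100,100,40),(130,255,255),'blue',.153)
comps(p,d,z,(200,150,500,400),(172,100,60),(180,255,255),'red line',.1)
p,d,z=snap('scene','s7')
cv2.imwrite('pics/s7c.png',cv2.resize(p[200:340,110:250,::-1],None,fx=4,fy=4))
"
```

```text
shift [-0.0043 -0.0122  0.0065] turn [0.0054 0.0007 0.0031] clock 8.8667 tcp [ 0.5841 -0.179   0.1183] F [ 7.13 -1.76 -5.14] 0.17112590155007898 30.008802115917206
blue [ 305  275   38   74 2392] [323.4 311.4] onz [ 0.588  -0.1669  0.153 ] depthmed [ 0.5862 -0.1721  0.1446] zmax 0.2843
  top pts 5 [ 0.6095 -0.1002  0.2843]
red line [314 349   9  17 130] [318.2 357.5] onz [ 0.5666 -0.2217  0.1   ] depthmed [ 0.5671 -0.2206  0.101 ] zmax 0.2843
```

View pics/w7.png

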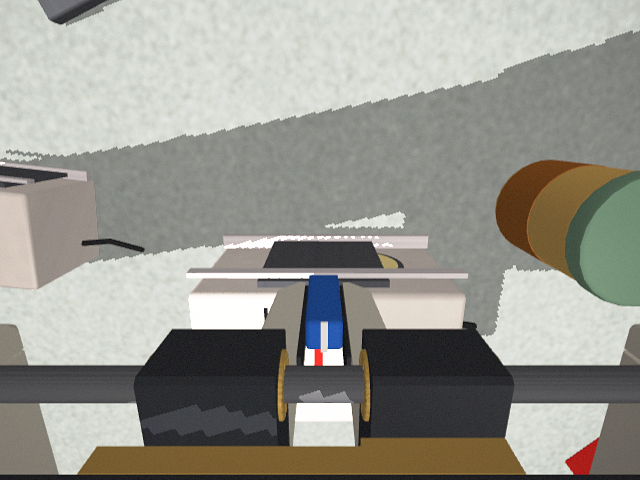

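View pics/s7c.png

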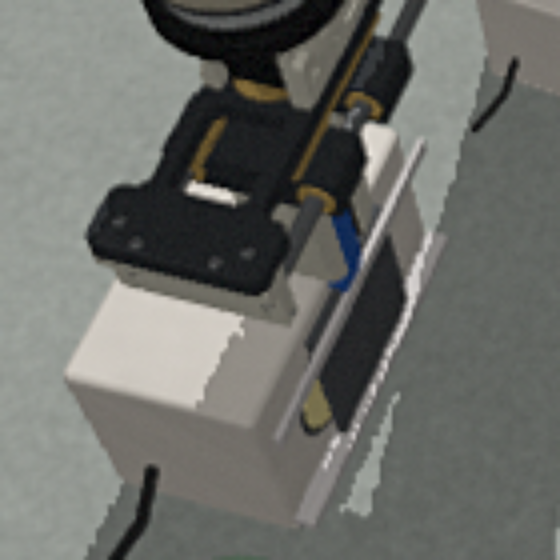

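Both the measured travel (27.3 mm) and the tab-to-red-line offset in the wrist view (tab stripe x≈324 px, line x≈318 px) say about 2.8 mm is left.

Emit:
drive_tool(
  increments=[
    [[0,-0.008,0],[0,0,0]],
    [[0,-0.0145,0],[0,0,0]],
    [[0,-0.0145,0],[0,0,0]],
    [[0,-0.0145,0],[0,0,0]],
    [[0,-0.0145,0],[0,0,0]],
  ],
)

```text
clock: 9.38
tcp_pos: [0.5816, -0.1781, 0.1183]
eef_rot: [[0.317, 0.948, 0.005], [0.948, -0.317, -0.003], [-0.001, 0.006, -1.0]]
ft_force: [5.8, -2.9, -5.2]
grip_width: 0.169
gripper_force: 30.0
```

```bash
cat > chk.py <<'E'
from h import *
from scipy import ndimage
e=np.array([.9475,-.3195,0])
o=arm.observe();print('tcp travel',(np.array([.6099,-.1877,.1183])-o['tcp_pos'])@e, o['ft_force'],o['grip_width'])
for f in('w6','w8'):
    if f=='w8': snap('wrist','w8')
    z=np.load(f'pics/{f}.npz');p=z['p'];hsv=cv2.cvtColor(p,cv2.COLOR_RGB2HSV)
    k=cv2.inRange(hsv,(100,100,40),(130,255,255));k[:320]=0;k[348:]=0;k[:,:290]=0;k[:,360:]=0
    ys,xs=np.where(k);u=(xs.min()+xs.max())/2;b=onz(z,u,335,.153)@e
    r=cv2.inRange(hsv,(172,100,60),(180,255,255))|cv2.inRange(hsv,(0,100,60),(8,255,255));r[:350]=0;r[366:]=0;r[:,:295]=0;r[:,360:]=0
    ys,xs=np.where(r);print(f,'tab',b, 'line', onz(z,xs.mean(),ys.mean(),.1)@e if len(xs) else None, 'u',u)
E
python3 chk.py
```

```text
tcp travel 0.029880674893130694 [ 5.78230327 -2.87601954 -5.16671406] 0.1691589543168905
w6 tab 0.6377564330894443 line None u 323.0
w8 tab 0.6078276770971475 line 0.6075572515955174 u 323.5
```

The tab has travelled 29.9 mm and is within 0.3 mm of the red line, firmly held. Handing in.

```bash
python3 -c "
from station import arm
print(arm.job_done())"
```

```text
the job is handed in; nothing more can be done
None
```

The job is handed in: the gauge foot was seated on the low block at about 13 N for over a second and let fully up, and the gripper still holds the shutter tab at the red line (29.9 mm travel).

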